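# Clear the ram and draw out the press tray with the carved foot

## Robot

A 6-joint arm with a two-finger parallel gripper is mounted at the origin on the work surface. World frame = base frame: x ahead of the robot, y to its left, z up, the work surface at z = 0. Lengths are in m, angles in degrees, forces in N, time in s.
With the tool pointing down it reaches from about 0.3 to 0.825 m from the base axis. Payload 5.4 kg.
Tool frame: the origin (TCP) lies on the centre line of the jaws, within the pads' length; the fingertips stand 8 mm ahead of it and the grasp point (between the pads) lies 11 mm behind it; z points along the fingers, y is the direction in which the jaws open and shut (so a half turn about z gives the same grasp; the last joint's range is limited). The gripper opens to 92 mm and grips with 3 to 60 N. Pads are 20 mm wide; open, the fingers measure 128 mm over their backs; the gripper's body (75 mm by 189 mm) begins 69 mm behind the grasp point.
Start: joints at [-84.345, 9.076, 91.501, -0, 79.423, -12.038], TCP at [0.175, -0.548, 0.223] pointing down, gripper open.
Joint ranges: [-166.64, 166.64], [-54.1, 131.32], [10.49, 154.53], [-73.88, 253.88], [9.74, 151.15], [-171.62, 171.62]. Speed limits (degrees/s): [147.25, 147.25, 180, 180, 180, 180].

## Interface

Orientations are given as a 3x3 rotation matrix whose columns are the frame's x, y, z axes.
In Python, from rig import sense, grab_frame, job_done, cut_out, tip_of gives the robot as it stands.
- The arm moves only by the tool apply_moves, never from a script. Its argument "targets" is one flat list of numbers, 7 for each row, row after row: the shift along the tool's x, y, z in mm, then the turn, a rotation vector about the tool's x, y, z in rad, then the gripper command: -1 is fully open, 1 is shut, values between are in proportion. A call has 1 to 10 rows; each row shifts and turns the pose as measured when the row begins, along the tool's axes as they then stand; what a row does not reach is not made up. A row lasts 1/10 s, in which the tool goes at most 50 mm and 8.59 degrees, less where a joint would pass 70% of its speed; a pose out of reach is approached as far as the arm can. A call is refused whole if a number of a shift passes 50 or a number of a turn 0.15, either way. A call with a gripper value outside its range is refused whole. The fingers move at their own pace and stop on an object; "grip_force" is the grip in N (left out, the last holds). Time passes only in rows, so rows that do not move let the fingers close. It gives the time, the measured TCP pose, the force and the opening at its end, in the units of the state.
- sense(): the state, without advancing time (a new reading comes with each control period).
- grab_frame(name): name is "scene" or "top" or "wrist"; returns a dict with "frame" (384x512x3 uint8, blue, green, red), "range_z" (384x512 float32, m along the optical axis (not along the pixel's ray), 0 where there is no reading), "mtx" (3x3 intrinsics, pixels), "R" (3x3) and "t" (3): a world point X has camera coordinates R X + t; the wrist camera has in their place "T_tool_cam" (4x4, takes a point from camera to tool coordinates, whose origin is the TCP and whose axes are the flange's). Camera axes: x right, y down, z forward; pixel columns grow to the right and rows downward; lengths in m; the calibration is good to about 2 mm. A picture is of the moment at which its call begins: read the wrist's pose just before it.
- job_done(): hands the job in, once; it reports no verdict.
Trained networks look in the newest picture that a camera, given by its name, has taken for a name from the list of things; names that differ only in an ending like _2 or _b are one class to them, and where a whole thing is asked for, a point or a joint stands for the part that bears it (a point fixed in the world has none). Each returns a list of dicts, best first, with "score" (0 to 1); they miss things now and then, are a little off and sometimes report something else, mostly with a low value. They report only what shows in the picture. A call takes as long as a camera call.
- cut_out(camera, name): "region" (384x512 bool, what is visible of it).
- tip_of(camera, name): "centre" ([x, y, z] in m, in world coordinates, good to about 4 mm: a listed point, or the origin of a listed thing).
The state is a dict: "t": time; "qpos": joint angles; "qvel": joint speeds; "joint_efforts": joint torques, N m; "ee_pos": TCP position; "tcp_rot": TCP orientation; "force": force on the tool from outside, world axes, zero at the start; "wrist_torque": the same for the moment, N m; "width": opening from 0.0 (shut) to 1.0 (fully open).
Only numpy, scipy, OpenCV 4.12 (cv2) and the standard library are available. Lean on these libraries where they do the work, as an engineer would, in place of code of your own. Each camera call takes 0.05 s, during which the arm holds its last target.

## Task

The glued puppet foot is ready to come out of the lever press: push the iron cross-bar handle all the way back to its stop so that the ram lifts clear, then hook a fingertip behind the inside of the tray's lip and draw the tray along its rails, fully out to its stop, with the foot still standing in it. Do not touch the foot, do not pinch or touch the brass plate on the outside of the lip, and leave everything else on the bench where it is; finish clear of everything, with the handle still back and the tray still out.

Things in the scene. Friction and masses are not known exactly. Their poses are not given: they have to be found in the camera images.
- press: Fixed dark wooden lever press, origin on the bench below the ram. Axes: -x is the way the tray comes out (to the robot's right; +x is world +y within 0.25 rad), +y the handle side (faces the robot), z up. Base board x -300 to +110, 140 mm wide, 25 mm thick; uprights and wooden head x -35 to +35, y -63 to +63, top 225 mm high.
- handle (a joint): Angle of the iron lever, rad: 0 leans 45 degrees towards the tray-out side (ram down); grows as it is pushed the press's +x way, up over the top, to the stop at 1.2 (24 degrees past upright, ram 45 mm higher). Starts at 0 to 0.15. Stays where it is left; takes about 3 to 5 N at the cross-bar.
- handle_bar (a point): On the axis of the lever's iron cross-bar, where to push: bar 22 mm thick, 64 mm long along the press's y, this point 2 mm outboard of its middle, 130 mm from the pivot; in the press frame about x -92, y +99, z 282 mm at 0 rad and x +52, z 309 mm at the stop.
- handle_pivot (a point): On the lever's pivot axis (along the press's y), in the plane of handle_bar; 190 mm above the bench.
- tray (a joint): How far the tray has been drawn out, m: 0 fully in (starts 0 to 0.015), 0.12 at the outer stop. Stays where it is left; takes about 3 N to slide, more when fast.
- tray_lip (a point): Middle of the top edge of the inner (press-side) face of the tray's lip: an upright aluminium bar across the tray's outer end, 10 mm thick, 78 mm wide, top 63 mm above the bench, 30 mm above the tray floor. A fingertip goes down into the tray on the press side of it; a gripper body above has some 110 mm between lip and press head.
- tray_floor (a point): Middle of the free floor between lip and toes, on the tray, 45 mm inward of the lip and 33 mm above the bench. Bare aluminium tray, 215 mm long, 78 mm wide, side walls 6 mm thick and 8 mm above its floor, sliding along the press's x; some 100 mm of floor is free between the lip and the toes.
- lip_plate: Brass plate, 3 mm thick, 70 x 26 mm, on the outer face of the lip (the face away from the press). Its origin is not on the plate but under the tray, 160 mm inward of it. Not to be touched.
- foot: Carved pearwood puppet foot in blue paint, loose, standing in the tray under the ram, origin under its sole. 97 mm long, 34 mm wide, instep 30 mm, ankle 56 mm high; toes towards the lip, ankle beyond the ram, so it cannot come out while the ram is down. Not to be touched.
- hat_block: Bystander: round black enamel hat block, 100 mm wide, 111 mm tall, standing; origin under its centre.
- glue_jar: Bystander: closed white ceramic jar, 64 mm wide, 90 mm tall; origin under its centre.
- hinge_a: Bystander: brass butt hinge lying open and flat, 58 x 60 x 8 mm; origin under its centre.
- hinge_b: Bystander: second brass butt hinge, same as the other, across the press; origin under its centre.
- dish: Bystander: small white dish, 68 mm wide, 18 mm tall, with the marble in it; origin under its centre.
- screwdriver: Bystander: screwdriver 170 mm long lying past the outer end of the press base; origin at the middle.
- marble_center (a point): Bystander: centre of a glass marble, 22 mm across, loose in the dish.

How it is judged:
By the outcome, as a careful person would: the job done as asked, in the order asked, and still so for the second after the job is handed in, with the robot touching nothing.
It also fails if it takes over 50 s, if anything falls off the work surface, if the arm or the gripper's body presses on something with over 40 N, if the wrist force passes 120 N, or if a joint passes its speed limit or range.

## Working session

There is one attempt and no reset: what is moved stays moved. The work goes in short steps, Python scripts to look and compute and a tool call to move; the robot and the scene stay as the last step left them, time stands still between calls to the robot, and variables do not carry over. Pictures are saved under pics/ and viewed, and the job is handed in when it is done.

Besides the shell and the picture viewer there is one more tool, called after "Call:" as name(argument=value, ...), one argument or row to a line, values as JSON. apply_moves: Moves the arm, as the interface text tells. Its arguments: {"type":"object","properties":{"targets":{"type":"array"},"grip_force":{"type":"number"}},"required":["targets"]}

```bash
mkdir -p pics; ls; python3 - <<'E'
from rig import *
import cv2
s=sense();print(s)
for c in ["scene","top","wrist"]:
    f=grab_frame(c);cv2.imwrite(f"pics/{c}0.png",f["frame"])
    if c!="wrist":print(c,f["R"],f["t"])
    else: print(f["T_tool_cam"])
    for n in ["press","handle_bar","handle_pivot","tray_lip","tray_floor","foot","hat_block","glue_jar","hinge_a","dish","screwdriver"]:
        try: print(c,n,[(r["score"],r["centre"]) for r in tip_of(c,n)][:3])
        except Exception as e: print(n,e)
E
```

```text
pics
{'t': 0.0, 'qpos': array([-8.43466641e+01,  9.11176574e+00,  9.15725143e+01,  2.12739651e-04,
        7.94228168e+01, -1.20376563e+01]), 'qvel': array([-0.01326923,  0.03664119, -0.02452494, -0.08682558, -0.02475081,
        0.0792093 ]), 'joint_efforts': array([ 3.61257898e-04, -3.85570621e+01, -3.22108519e+01,  7.02002342e-02,
        3.78692604e-02, -1.35284749e-04]), 'ee_pos': array([ 0.17465373, -0.54718785,  0.2216246 ]), 'tcp_rot': array([[ 9.52709512e-01,  3.03882467e-01, -1.80500576e-04],
       [ 3.03882266e-01, -9.52707776e-01,  1.86045947e-03],
       [ 3.93396709e-04, -1.82732836e-03, -9.99998253e-01]]), 'force': array([ 0.59123147,  0.41871986, -0.63244381]), 'wrist_torque': array([-0.06010979,  0.00855214, -0.00635667]), 'width': 1.0003135299163184}
scene [[-0.29456775  0.95562307  0.00379451]
 [ 0.66244075  0.20705388 -0.7199312 ]
 [-0.68876853 -0.20955487 -0.69403506]] [ 0.16908374 -0.26829753  1.51508904]
scene press [(0.9, [0.6256, 0.1978, 0.0012])]
scene handle_bar [(0.64, [0.5296, 0.111, 0.2904])]
scene handle_pivot [(0.93, [0.5243, 0.1941, 0.1894])]
scene t
[... 849 characters left out ...]
lock [(0.61, [0.4891, 0.2517, -0.0005])]
top glue_jar [(0.8, [0.4933, -0.1767, -0.0001])]
top hinge_a [(0.94, [0.5032, 0.0003, -0.0001]), (0.7, [0.7324, 0.0734, 0.0021])]
top dish []
top screwdriver [(0.6, [0.6675, -0.1634, 0.0031])]
[[-2.61171210e-04 -9.57282113e-01 -2.89155473e-01  8.25711540e-02]
 [ 9.99999514e-01 -5.24900574e-04  8.34522842e-04 -4.09818543e-05]
 [-9.50651664e-04 -2.89155115e-01  9.57281785e-01 -1.62545816e-01]
 [ 0.00000000e+00  0.00000000e+00  0.00000000e+00  1.00000000e+00]]
wrist press []
wrist handle_bar []
wrist handle_pivot []
wrist tray_lip []
wrist tray_floor []
wrist foot []
wrist hat_block []
wrist glue_jar []
wrist hinge_a []
wrist dish []
wrist screwdriver []
```

View pics/scene0.png

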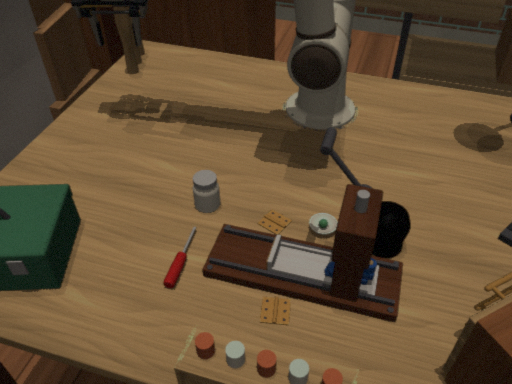

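View pics/top0.png

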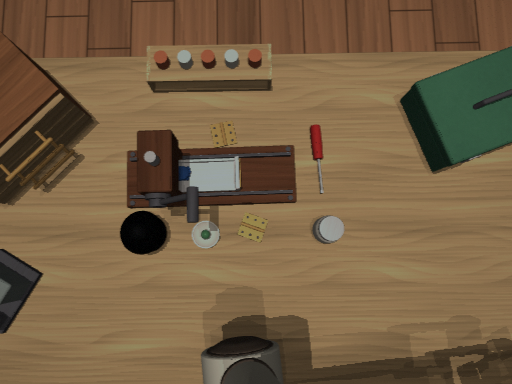

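Scene picture: handle leans to the tray-out side with its bar at about (328,142). Lip at (277,252), hinges at (275,222) and (275,310), dish at (322,224). In the top picture the bar is at (193,205) and the lip at (238,175). Next: yaw and refined points from depth.

```bash
cat > h.py <<'E'
from rig import *
import numpy as np, cv2
def cloud(f):
    z=f["range_z"];K=f["mtx"];v,u=np.mgrid[:z.shape[0],:z.shape[1]]
    P=np.stack([(u-K[0,2])/K[0,0]*z,(v-K[1,2])/K[1,1]*z,z],-1)
    W=(P-f["t"])@f["R"]; W[z==0]=np.nan
    return W
def tip(names,cams=("scene","top")):
    for c in cams:
        f=grab_frame(c)
        for n in names: print(c,n,[(r["score"],r["centre"]) for r in tip_of(c,n)][:2])
E
python3 - <<'E'
from h import *
for c in ["scene","top"]:
    f=grab_frame(c);W=cloud(f)
    X=W.reshape(-1,3);ok=np.isfinite(X[:,0])
    base=ok&(abs(X[:,2]-.0255)<.006)&(X[:,0]>.52)&(X[:,0]<.72)&(X[:,1]>-.2)&(X[:,1]<.35)
    p=X[base][:,:2].astype(np.float32)
    print(c,"base",cv2.minAreaRect(p),p.min(0),p.max(0))
    top=ok&(abs(X[:,2]-.225)<.006)&(X[:,0]>.5)&(X[:,0]<.75)&(X[:,1]>0.1)
    p=X[top][:,:2].astype(np.float32)
    if len(p)>5: print("head",len(p),cv2.minAreaRect(p),np.median(X[top][:,2]))
    bar=ok&(X[:,2]>.265)&(X[:,2]<.31)&(abs(X[:,0]-.53)<.08)&(abs(X[:,1]-.11)<.06)
    p=X[bar];print("bar",len(p),p.min(0),p.max(0),np.median(p,0))
    lip=ok&(abs(X[:,2]-.063)<.004)&(abs(X[:,0]-.627)<.05)&(abs(X[:,1]-.035)<.03)
    p=X[lip]
    if len(p)>5:print("lip",len(p),p.min(0),p.max(0),cv2.minAreaRect(p[:,:2].astype(np.float32)))
E
```

```text
scene base ((0.6078866720199585, 0.06015542149543762), (0.2001136690378189, 0.49221062660217285), 3.0641403198242188) [ 0.52032036 -0.19094644] [0.7197254 0.3068557]
head 1763 ((0.6163414716720581, 0.19481435418128967), (0.14943386614322662, 0.0722336694598198), 1.7576041221618652) 0.22480784043094815
bar 381 [0.49760612 0.09972837 0.2650914 ] [0.56490779 0.1390308  0.30284644] [0.54823197 0.11426995 0.29639885]
lip 140 [0.59075089 0.03117225 0.05919555] [0.66985087 0.04208047 0.06651117] ((0.6302564144134521, 0.036527544260025024), (0.07911227643489838, 0.010270842351019382), 1.2345629930496216)
top base ((0.6277082562446594, 0.06461092829704285), (0.15482746064662933, 0.4829023480415344), 3.697831630706787) [ 0.5521891  -0.17272429] [0.71988875 0.30521202]
head 2080 ((0.612886905670166, 0.19355982542037964), (0.14906176924705505, 0.07033795863389969), 1.4650236368179321) 0.22432806375504372
bar 468 [0.49700653 0.09871069 0.26532911] [0.56117208 0.13752569 0.30285201] [0.53077561 0.1088587  0.29786684]
lip 137 [0.58873421 0.02968378 0.05902825] [0.66565416 0.0392856  0.06613636] ((0.6271804571151733, 0.034482840448617935), (0.009523330256342888, 0.07689507305622101), 89.66598510742188)
```

```bash
python3 - <<'E'
from h import *
for c in ["scene","top"]:
    f=grab_frame(c);W=cloud(f)
    r=cut_out(c,"press")
    print(c,[x["score"] for x in r])
    im=f["frame"]; u0,v0,u1,v1=(190,120,420,320) if c=="scene" else (110,110,310,270)
    cv2.imwrite(f"pics/{c}_z.png",cv2.resize(im[v0:v1,u0:u1],None,fx=3,fy=3,interpolation=cv2.INTER_CUBIC))
E
```

```text
scene [0.83, 0.29]
top [0.65, 0.61, 0.25]
```

```bash
cat >> h.py <<'E'
from scipy.spatial.transform import Rotation as Ro
def Rt(yaw=0.028):
    y=np.array([np.cos(yaw),np.sin(yaw),0]);z=np.array([0,0,-1.]);x=np.cross(y,z)
    return np.stack([x,y,z],1)
def plan(tgt,n,yaw=0.028,g=1):
    s=sense();p=s["ee_pos"].copy();R=s["tcp_rot"].copy();T=Rt(yaw)
    for i in range(n):
        k=n-i
        w=Ro.from_matrix(R.T@T).as_rotvec()/k
        d=R.T@(np.array(tgt)-p)/k
        print(*np.round(d*1000,0).astype(int),*np.round(w,3),g,sep=",")
        p=p+R@(np.round(d*1000)/1000);R=R@Ro.from_rotvec(np.round(w,3)).as_matrix()
    print(p,Ro.from_matrix(R.T@T).as_rotvec())
E
python3 - <<'E'
from h import *
plan([.529,.04,.30],16)
E
```

```text
32,-28,-5,-0.0,-0.0,-0.081,1
34,-26,-5,-0.0,-0.0,-0.081,1
36,-23,-5,-0.0,-0.0,-0.081,1
38,-20,-5,-0.0,-0.0,-0.081,1
40,-16,-5,-0.0,-0.0,-0.08,1
41,-13,-5,-0.0,-0.0,-0.081,1
42,-10,-5,-0.0,-0.0,-0.08,1
42,-7,-5,-0.0,-0.0,-0.081,1
43,-3,-5,-0.0,-0.0,-0.08,1
43,0,-5,-0.0,-0.0,-0.081,1
43,4,-5,-0.0,-0.0,-0.08,1
42,7,-4,-0.0,-0.0,-0.081,1
42,11,-5,-0.0,-0.0,-0.08,1
40,14,-4,-0.0,-0.0,-0.081,1
39,17,-5,-0.0,-0.0,-0.08,1
38,20,-4,-0.0,-0.0,-0.081,1
[0.52860032 0.0398511  0.29960962] [-9.42487915e-06 -8.95933419e-06  6.25670074e-05]
```

View pics/scene_z.png

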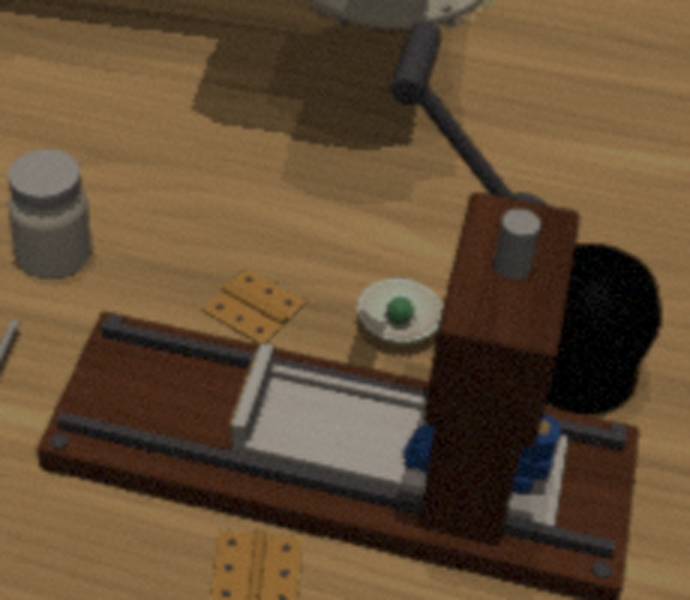

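View pics/top_z.png

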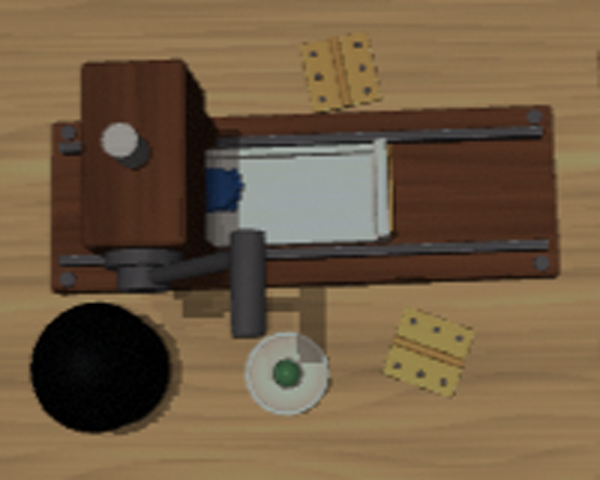

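The crops show the lever joining the bar near its inner half, with the finger side free. Lip inner edge at (376,190) in the top crop; the toes are well back. Moving to the pre-push pose.

Call:
apply_moves(
  targets=[32,-28,-5,0,0,-0.081,1,34,-26,-5,0,0,-0.081,1,36,-23,-5,0,0,-0.081,1,38,-20,-5,0,0,-0.081,1,40,-16,-5,0,0,-0.081,1,41,-13,-5,0,0,-0.081,1,42,-10,-5,0,0,-0.081,1,42,-7,-5,0,0,-0.081,1,43,-3,-5,0,0,-0.081,1,43,0,-5,0,0,-0.081,1],
  grip_force=10,
)

```text
t: 3.1
ee_pos: [0.3953, -0.1675, 0.2739]
tcp_rot: [[0.417, 0.909, 0.003], [0.909, -0.417, -0.002], [-0.001, 0.003, -1.0]]
force: [1.3, -0.5, 0.4]
width: 0.149
```

```bash
python3 - <<'E'
from h import *
s=sense();print(s["t"],s["ee_pos"],s["width"],s["force"])
plan([.529,.04,.29],10)
E
```

```text
3.1 [ 0.39527713 -0.16746168  0.27392965] 0.14893270836384548 [ 1.30285047 -0.54085976  0.41879078]
24,4,-2,0.0,0.0,-0.046,1
24,5,-2,0.0,0.0,-0.046,1
24,6,-2,0.0,0.0,-0.046,1
24,7,-1,0.0,0.0,-0.046,1
23,8,-2,0.001,0.0,-0.046,1
23,9,-1,0.0,0.0,-0.046,1
23,10,-2,0.001,0.0,-0.046,1
22,11,-1,0.0,0.001,-0.045,1
22,12,-2,0.0,0.0,-0.046,1
21,12,-1,0.001,0.001,-0.045,1
[0.52899937 0.0396532  0.2898554 ] [-1.83285656e-05 -2.71622335e-04 -3.59503445e-04]
```

Call:
apply_moves(
  targets=[24,4,-2,0,0,-0.046,1,24,5,-2,0,0,-0.046,1,24,6,-2,0,0,-0.046,1,24,7,-1,0,0,-0.046,1,23,8,-2,0,0,-0.046,1,23,9,-1,0,0,-0.046,1,23,10,-2,0,0,-0.046,1,22,11,-1,0,0,-0.045,1,22,12,-2,0,0,-0.046,1,21,12,-1,0,0,-0.045,1],
)

```text
t: 4.1
ee_pos: [0.532, 0.054, 0.2931]
tcp_rot: [[-0.054, 0.999, 0.009], [0.999, 0.054, -0.004], [-0.005, 0.008, -1.0]]
force: [-0.1, -0.3, 1.0]
width: 0.006
```

```bash
python3 - <<'E'
from h import *
s=sense();print(s["t"],s["ee_pos"],s["width"],s["force"])
f=grab_frame("scene");cv2.imwrite("pics/s1.png",f["frame"][80:320,190:450].repeat(3,0).repeat(3,1)[:600])
plan([.526,.072,.284],3)
E
```

```text
4.1 [0.5319602  0.05401435 0.29312923] 0.005895352022154361 [-0.14214944 -0.26417246  0.99566716]
5,-2,3,0.003,0.001,0.01,1
5,-2,3,0.003,0.001,0.01,1
6,-2,3,0.003,0.0,0.01,1
[0.52622066 0.07246318 0.28400722] [ 0.00043581  0.00040998 -0.00032169]
```

View pics/s1.png

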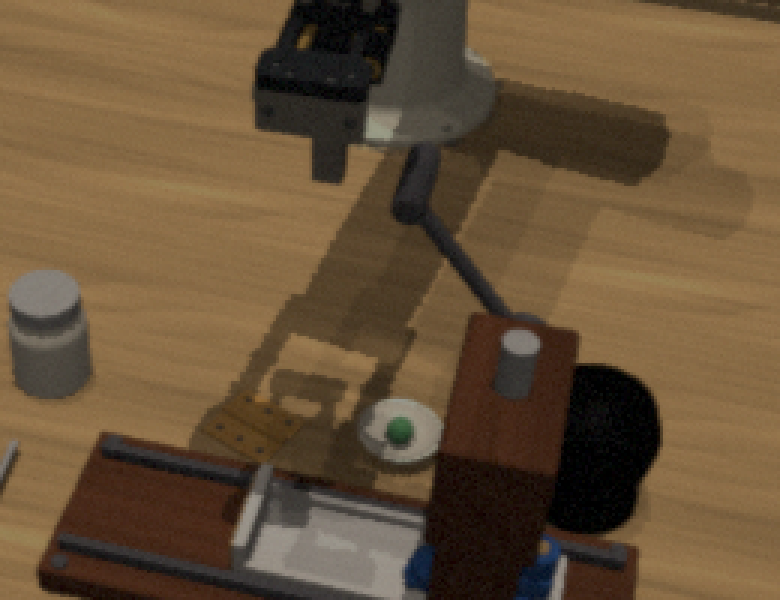

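Closed fingers hang left of the bar (fingers at about (330,160), bar at (412,180) in the crop), clear of everything. Approach and push along the arc.

Call:
apply_moves(
  targets=[5,-2,3,0.003,0.001,0.01,1,5,-2,3,0.003,0.001,0.01,1,6,-2,3,0.003,0,0.01,1,7,0,0,0,0,0,1,7,0,0,0,0,0,1,8,0,-3,0,0,0,1,8,0,-5,0,0,0,1,8,0,-5,0,0,0,1,8,0,-4,0,0,0,1,8,0,-4,0,0,0,1],
)

```text
t: 5.15
ee_pos: [0.5233, 0.1209, 0.3056]
tcp_rot: [[-0.016, 1.0, -0.002], [1.0, 0.015, -0.02], [-0.02, -0.002, -1.0]]
force: [1.0, -4.8, -1.2]
width: 0.006
```

```bash
python3 - <<'E'
from h import *
s=sense();print(s["t"],s["ee_pos"],s["width"],s["force"],s["tcp_rot"][:,1])
f=grab_frame("scene");cv2.imwrite("pics/s2.png",f["frame"][80:320,190:450].repeat(3,0).repeat(3,1)[:600])
tip(["handle_bar"])
E
```

```text
5.15 [0.52332843 0.12086916 0.30562133] 0.00593370854886525 [ 0.97745488 -4.78151561 -1.19406106] [ 0.99987799  0.01548309 -0.00206637]
scene handle_bar [(0.85, [0.5264, 0.1462, 0.3066])]
top handle_bar [(0.47, [0.4991, -0.0002, 0.0018])]
```

View pics/s2.png

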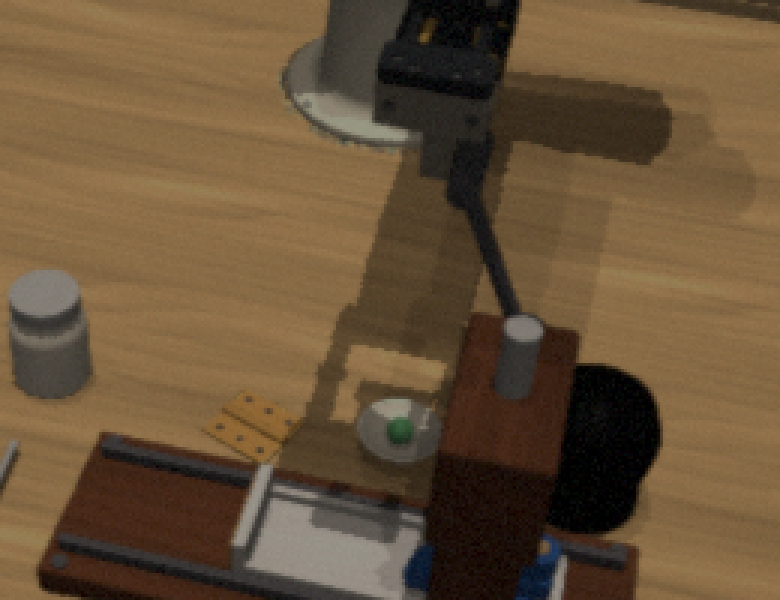

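Bar has moved with the finger (bar at (470,170) in the crop), force about 5 N. Continue.

Call:
apply_moves(
  targets=[8,0,-2,0,0,0,1,8,0,-2,0,0,0,1,8,0,-1,0,0,0,1,8,0,0,0,0,0,1,8,0,0,0,0,0,1,8,0,0,0,0,0,1,8,0,1,0,0,0,1,8,0,1,0,0,0,1,8,0,2,0,0,0,1,8,0,2,0,0,0,1],
)

```text
t: 6.4
ee_pos: [0.5251, 0.1942, 0.3107]
tcp_rot: [[-0.005, 1.0, 0.008], [0.999, 0.005, -0.037], [-0.037, 0.008, -0.999]]
force: [-0.7, -4.4, 3.4]
width: 0.007
```

```bash
python3 - <<'E'
from h import *
s=sense();print(s["t"],s["ee_pos"],s["force"],s["tcp_rot"][:,1],s["tcp_rot"][:,2])
tip(["handle_bar"],["scene"])
E
```

```text
6.4 [0.5250919  0.19415658 0.31065011] [-0.65185644 -4.39635381  3.37194253] [0.99995373 0.00531083 0.00802111] [ 0.00821285 -0.03712427 -0.99927691]
scene handle_bar [(0.86, [0.5281, 0.2121, 0.3126])]
```

Call:
apply_moves(
  targets=[7,0,1,0,0,0,1,7,0,2,0,0,0,1,7,0,2,0,0,0,1,5,0,2,0,0,0,1,4,0,1,0,0,0,1,4,0,1,0,0,0,1],
)

```text
t: 7.1
ee_pos: [0.5245, 0.2249, 0.3002]
tcp_rot: [[-0.004, 1.0, 0.006], [0.999, 0.004, -0.051], [-0.051, 0.005, -0.999]]
force: [-5.8, -22.6, 13.2]
width: 0.002
```

```bash
python3 - <<'E'
from h import *
s=sense();print(s["t"],s["ee_pos"],s["force"],s["tcp_rot"][:,1],s["tcp_rot"][:,2])
tip(["handle_bar"],["scene"])
E
```

```text
7.1 [0.52446351 0.22488381 0.30015928] [ -5.79012072 -22.56344364  13.1782372 ] [0.9999766  0.00415303 0.00543676] [ 0.00564252 -0.05125303 -0.99866976]
scene handle_bar [(0.93, [0.5266, 0.2491, 0.3062])]
```

At the stop: 22 N and the bar at y 0.249. Back straight off.

Call:
apply_moves(
  targets=[-5,0,0,0,0,0,1,-10,0,0,0,0,0,1,-20,0,0,0,0,0,1,-30,0,0,0,0,0,1,-30,0,0,0,0,0,1,-30,0,0,0,0,0,1,-20,0,0,0,0,0,1,0,0,0,0,0,0,1,0,0,0,0,0,0,1],
)

```text
t: 8.1
ee_pos: [0.5227, 0.0795, 0.3008]
tcp_rot: [[-0.008, 1.0, -0.002], [0.999, 0.008, -0.038], [-0.038, -0.002, -0.999]]
force: [-0.4, 0.2, -0.3]
width: 0.008
```

```bash
python3 - <<'E'
from h import *
s=sense();print(s["t"],s["ee_pos"],s["force"])
tip(["handle_bar","tray_lip","tray_floor","foot"],["scene","top"])
for c in ["scene","top"]:
    f=grab_frame(c);W=cloud(f)
    cv2.imwrite(f"pics/{c}3.png",cv2.resize(f["frame"][80:320,190:450] if c=="scene" else f["frame"][110:310,100:320],None,fx=2.5,fy=2.5))
    X=W.reshape(-1,3)
    lip=(abs(X[:,2]-.063)<.004)&(abs(X[:,0]-.627)<.05)&(abs(X[:,1]-.035)<.03)
    p=X[lip]
    if len(p)>5: print("lip",len(p),p.min(0),p.max(0),cv2.minAreaRect(p[:,:2].astype(np.float32)))
plan([.628,.066,.20],8)
E
```

```text
8.1 [0.52270747 0.07949752 0.30078202] [-0.36763245  0.22064565 -0.30102771]
scene handle_bar [(0.65, [0.5283, 0.2465, 0.3061])]
scene tray_lip [(0.83, [0.6303, 0.0428, 0.0639])]
scene tray_floor [(0.93, [0.6254, 0.0837, 0.0304])]
scene foot [(0.49, [0.6284, 0.1944, 0.0004]), (0.49, [0.485, 0.118, -0.0013])]
top handle_bar [(0.48, [0.5242, 0.2443, 0.3097])]
top tray_lip [(0.49, [0.6267, 0.0385, 0.0639])]
top tray_floor []
top foot []
lip 143 [0.59060141 0.03114284 0.05908424] [0.67003663 0.04211385 0.06628663] ((0.6302889585494995, 0.03662720322608948), (0.07944861799478531, 0.010311736725270748), 0.7992498874664307)
lip 135 [0.58889951 0.0297741  0.05903823] [0.66573886 0.03937754 0.06623724] ((0.6273195743560791, 0.034553688019514084), (0.009479731321334839, 0.07679972797632217), 89.47660827636719)
-1,13,13,-0.0,0.005,-0.002,1
-1,13,13,-0.0,0.005,-0.002,1
-2,13,13,-0.0,0.005,-0.002,1
-2,13,13,-0.0,0.005,-0.003,1
-2,13,12,-0.0,0.005,-0.002,1
-1,13,13,-0.001,0.005,-0.003,1
-2,13,12,-0.0,0.005,-0.002,1
-2,14,13,-0.001,0.005,-0.003,1
[0.62803063 0.06574592 0.19951679] [ 1.64843719e-04 -3.01393291e-04  7.67917545e-05]
```

View pics/scene3.png

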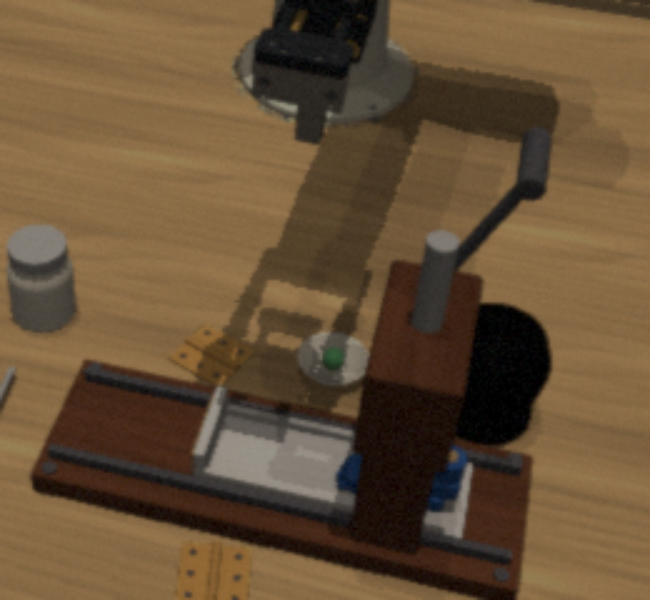

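View pics/top3.png

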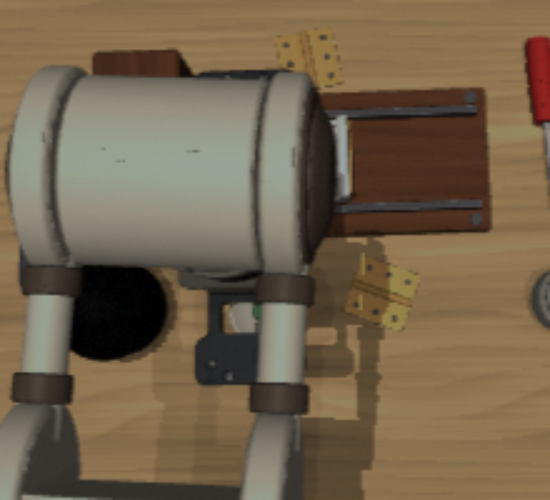

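Handle bar is now on the far side, at (535,160), and the ram rod stands tall. The wide cylinder in the top view is part of the arm; I check its extents before lowering beside the handle.

```bash
python3 - <<'E'
from h import *
print(sense()["qpos"])
f=grab_frame("top");W=cloud(f)
for v,us in [(180,range(104,236,8)),(150,range(104,236,10)),(215,range(104,236,10)),(230,range(104,236,10)),(245,range(100,236,10))]:
    print(v,[tuple(np.round(W[v,u],3)) for u in us])
f=grab_frame("scene");cv2.imwrite("pics/sfull.png",f["frame"])
f=grab_frame("wrist");cv2.imwrite("pics/w3.png",f["frame"])
E
```

```text
[-3.10105277  0.1176197  92.18091854 -2.27872755 87.64433203 -3.52969431]
180 [(np.float64(0.516), np.float64(0.149), np.float64(0.653)), (np.float64(0.516), np.float64(0.14), np.float64(0.657)), (np.float64(0.517), np.float64(0.134), np.float64(0.651)), (np.float64(nan), np.float64(nan), np.float64(nan)), (np.float64(0.516), np.float64(0.118), np.float64(0.654)), (np.float64(0.516), np.float64(0.11), np.float64(0.652)), (np.float64(0.516), np.float64(0.102), np.float64(0.654)), (np.float64(0.516), np.float64(0.094), np.float64(0.653)), (np.float64(0.516), np.float64(0.087), np.float64(0.653)), (np.float64(0.515), np.float64(0.078), np.float64(0.656)), (np.float64(0.515), np.float64(0.07), np.float64(0.658)), (np.float64(0.515), np.float64(0.063), np.float64(0.656)), (np.float64(0.514), np.float64(0.055), np.float64(0.657)), (np.float64(0.514), np.float64(0.047), np.float64(0.659)), (np.float64(0.514), np.float64(0.039), np.float64(0.661)), (np.float64(0.516), np.float64(0.032), np.float64(0.646)), (np.float64(0.517), np.float64(0.025), np.float64(0.635))]
150 [(np.float64(0.699), np
[... 2594 characters left out ...]
oat64(0.454), np.float64(0.14), np.float64(0.624)), (np.float64(0.461), np.float64(0.273), np.float64(0.095)), (np.float64(0.46), np.float64(0.249), np.float64(0.099)), (np.float64(0.46), np.float64(0.229), np.float64(0.093)), (np.float64(0.461), np.float64(0.223), np.float64(0.013)), (np.float64(0.461), np.float64(0.201), np.float64(-0.003)), (np.float64(0.46), np.float64(0.177), np.float64(-0.002)), (np.float64(0.455), np.float64(0.095), np.float64(0.424)), (np.float64(0.455), np.float64(0.081), np.float64(0.425)), (np.float64(0.452), np.float64(0.048), np.float64(0.628)), (np.float64(0.452), np.float64(0.038), np.float64(0.624)), (np.float64(0.459), np.float64(0.055), np.float64(-0.002))]
```

View pics/sfull.png

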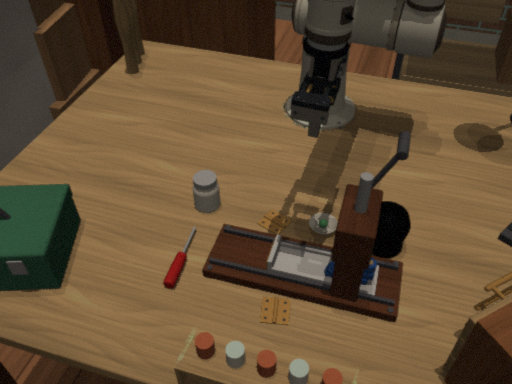

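View pics/w3.png

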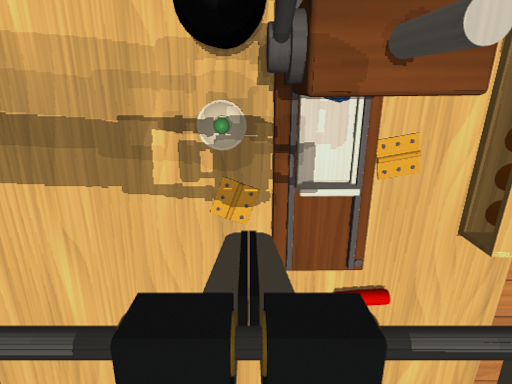

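The wrist housing spans about ±70 mm in y, more than 0.2 m above the TCP, so it clears the head by about 30 mm. Go above the tray.

Call:
apply_moves(
  targets=[-1,13,13,0,0.005,-0.002,1,-1,13,13,0,0.005,-0.002,1,-2,13,13,0,0.005,-0.002,1,-2,13,13,0,0.005,-0.003,1,-2,13,12,0,0.005,-0.002,1,-1,13,13,0,0.005,-0.003,1,-2,13,12,0,0.005,-0.002,1,-2,14,13,0,0.005,-0.003,1],
)

```text
t: 9.65
ee_pos: [0.6331, 0.0654, 0.1995]
tcp_rot: [[-0.029, 1.0, 0.005], [1.0, 0.029, 0.002], [0.001, 0.005, -1.0]]
force: [0.2, -0.1, 1.0]
width: 0.004
```

```bash
python3 - <<'E'
from h import *
s=sense();print(s["t"],s["ee_pos"],s["tcp_rot"],s["force"])
plan([.628,.064,.10],6)
f=grab_frame("scene");cv2.imwrite("pics/s4.png",cv2.resize(f["frame"][60:320,190:450],None,fx=2.3,fy=2.3))
tip(["tray_lip","tray_floor"],["wrist"])
f=grab_frame("wrist");cv2.imwrite("pics/w4.png",f["frame"])
E
```

```text
9.65 [0.63306768 0.06543173 0.19949425] [[-0.02888967  0.9995721   0.00458246]
 [ 0.99958154  0.02888262  0.00159617]
 [ 0.00146314  0.00462666 -0.99998823]] [ 0.17438951 -0.05212685  1.01816096]
0,-1,17,0.001,-0.0,0.0,1
0,-1,16,0.001,-0.0,0.0,1
0,-1,17,0.001,-0.0,0.0,1
0,-1,16,0.001,-0.0,0.0,1
-1,-1,17,0.0,-0.001,0.0,1
0,0,16,0.001,-0.0,0.001,1
[0.6283229  0.0644231  0.10048012] [-0.00037376 -0.00046328 -0.00010682]
wrist tray_lip [(0.74, [0.6294, 0.0411, 0.0652])]
wrist tray_floor [(0.68, [0.6285, 0.0837, 0.032])]
```

View pics/s4.png

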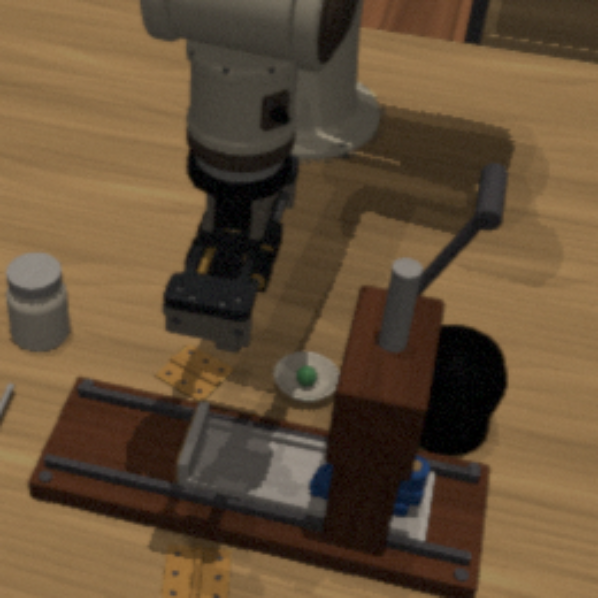

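View pics/w4.png

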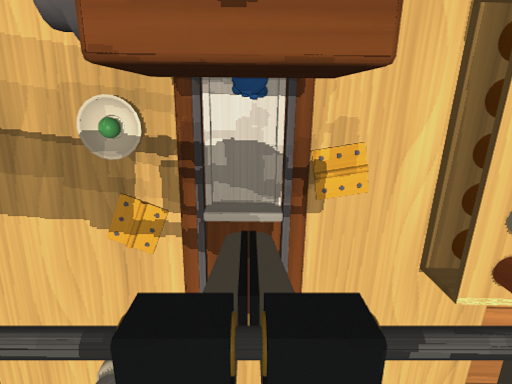

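Lip at (243,215) in the wrist picture, aligned with the fingers; the toes at (250,88) are far away. Descend.

Call:
apply_moves(
  targets=[0,-1,17,0.001,0,0,1,0,-1,16,0.001,0,0,1,0,-1,17,0.001,0,0,1,0,-1,16,0.001,0,0,1,0,-1,17,0,0,0,1,0,0,16,0,0,0,1,0,0,0,0,0,0,1],
)

```text
t: 10.6
ee_pos: [0.6239, 0.0669, 0.0944]
tcp_rot: [[-0.03, 1.0, 0.0], [1.0, 0.03, 0.001], [0.001, 0.0, -1.0]]
force: [-0.3, -0.3, -0.0]
width: 0.005
```

```bash
python3 - <<'E'
from h import *
s=sense();print(s["t"],s["ee_pos"],s["force"])
plan([.628,.066,.056],4)
tip(["tray_lip"],["wrist","scene"])
f=grab_frame("wrist");cv2.imwrite("pics/w5.png",f["frame"])
E
```

```text
10.6 [0.62389268 0.06690974 0.09441052] [-0.34150871 -0.29975564 -0.04442059]
0,1,10,0.0,-0.0,0.001,1
0,1,9,0.0,-0.0,0.0,1
-1,1,10,0.0,-0.001,0.001,1
0,1,9,0.0,-0.0,0.0,1
[0.62792311 0.06605837 0.05640989] [ 9.73584649e-05 -4.61681592e-05  3.41758346e-04]
wrist tray_lip []
scene tray_lip [(0.97, [0.6296, 0.0405, 0.0633])]
```

View pics/w5.png

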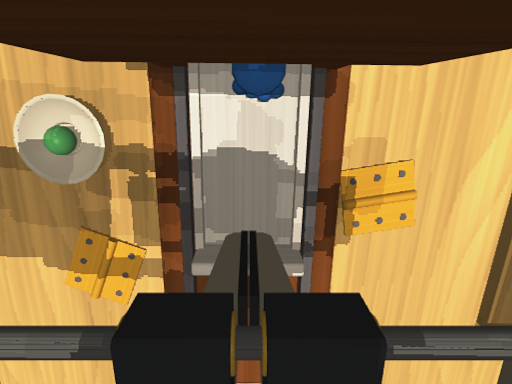

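Fingertips at (248,235) lie over the floor, inside the lip (row 265). Down into the tray.

Call:
apply_moves(
  targets=[0,1,9,0,0,0,1,0,1,9,0,0,0,1,0,1,9,0,0,0,1,0,1,8,0,0,0,1,0,0,0,0,0,0,1],
)

```text
t: 11.35
ee_pos: [0.6336, 0.0665, 0.0632]
tcp_rot: [[-0.03, 0.999, 0.012], [1.0, 0.03, 0.0], [-0.0, 0.012, -1.0]]
force: [-1.3, -0.3, 0.5]
width: 0.005
```

```bash
python3 - <<'E'
from h import *
s=sense();print(s["t"],s["ee_pos"],s["force"],s["tcp_rot"])
f=grab_frame("scene");cv2.imwrite("pics/s6.png",cv2.resize(f["frame"][160:320,190:430],None,fx=3,fy=3))
E
```

```text
11.35 [0.63356483 0.06653633 0.06323815] [-1.26634598 -0.26984881  0.45450178] [[-3.01806557e-02  9.99473510e-01  1.19092658e-02]
 [ 9.99544407e-01  3.01824067e-02  3.27140765e-05]
 [-3.26753452e-04  1.19048274e-02 -9.99929082e-01]]
```

View pics/s6.png

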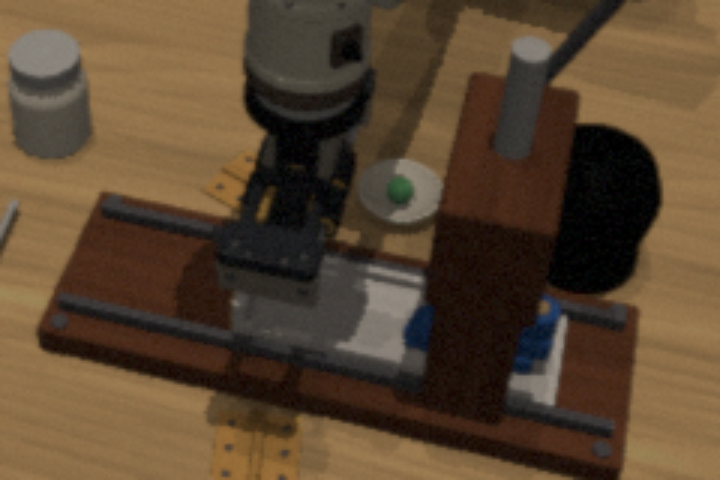

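Call:
apply_moves(
  targets=[0,-2,5,0,0,0,1,0,-2,5,0,0,0,1,0,0,1,0,0,0,1,-3,0,0,0,0,0,1,-4,0,0,0,0,0,1,-4,0,0,0,0,0,1,-4,0,0,0,0,0,1],
)

```text
t: 12.1
ee_pos: [0.6307, 0.0505, 0.0528]
tcp_rot: [[-0.031, 0.999, 0.014], [1.0, 0.031, -0.0], [-0.0, 0.014, -1.0]]
force: [0.3, 4.2, -0.1]
width: 0.004
```

```bash
python3 - <<'E'
from h import *
s=sense();print(s["t"],s["ee_pos"],s["force"],s["tcp_rot"])
E
```

```text
12.1 [0.63074741 0.05053315 0.05283653] [ 0.315029    4.22965784 -0.0557787 ] [[-3.06893281e-02  9.99426946e-01  1.42809161e-02]
 [ 9.99528849e-01  3.06932618e-02 -5.63098173e-05]
 [-4.94605445e-04  1.42724595e-02 -9.99898021e-01]]
```

Contact with the lip (4 N). Draw gently.

Call:
apply_moves(
  targets=[-5,0,0,0,0,0,1,-5,0,0,0,0,0,1,-5,0,0,0,0,0,1,-6,0,0,0,0,0,1,-6,0,0,0,0,0,1,-6,0,0,0,0,0,1,-6,0,0,0,0,0,1,-6,0,0,0,0,0,1,-6,0,0,0,0,0,1,-6,0,0,0,0,0,1],
)

```text
t: 13.1
ee_pos: [0.632, -0.0095, 0.0529]
tcp_rot: [[-0.03, 0.999, 0.013], [1.0, 0.03, 0.004], [0.003, 0.013, -1.0]]
force: [-1.2, 3.0, 1.2]
width: 0.004
```

```bash
python3 - <<'E'
from h import *
s=sense();print(s["t"],s["ee_pos"],s["force"],s["tcp_rot"][:,2])
f=grab_frame("scene");cv2.imwrite("pics/s7.png",cv2.resize(f["frame"][120:320,180:440],None,fx=2.5,fy=2.5))
E
```

```text
13.1 [ 0.63196404 -0.00952983  0.05287097] [-1.17100343  2.96625961  1.21657134] [ 0.01289401  0.0037263  -0.99990993]
```

View pics/s7.png

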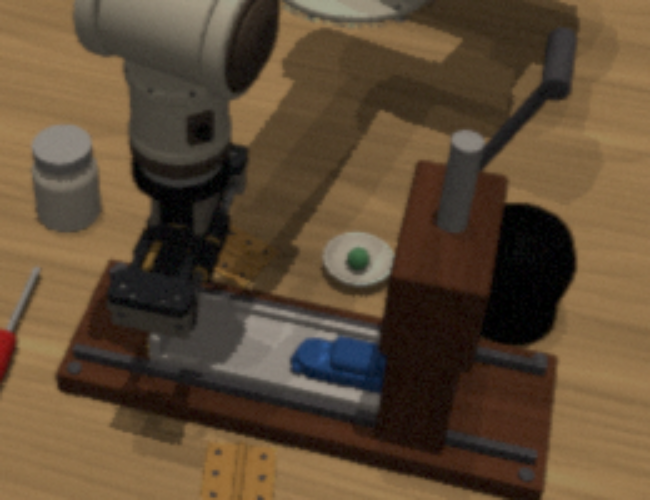

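Tray is moving with the foot standing in it at (335,360), ankle clear of the ram. Continue.

Call:
apply_moves(
  targets=[-6,0,0,0,0,0,1,-6,0,0,0,0,0,1,-6,0,0,0,0,0,1,-6,0,0,0,0,0,1,-5,0,0,0,0,0,1,-5,0,0,0,0,0,1,-4,0,0,0,0,0,1,-3,0,0,0,0,0,1],
)

```text
t: 13.95
ee_pos: [0.6329, -0.0553, 0.0528]
tcp_rot: [[-0.03, 0.999, 0.012], [1.0, 0.03, 0.003], [0.003, 0.012, -1.0]]
force: [-1.3, 2.6, 2.1]
width: 0.007
```

```bash
python3 - <<'E'
from h import *
s=sense();print(s["t"],s["ee_pos"],s["force"],s["tcp_rot"][:,2])
E
```

```text
13.95 [ 0.63294764 -0.05529942  0.05283365] [-1.31042598  2.55145605  2.10230287] [ 0.01193598  0.00289296 -0.99992458]
```

Call:
apply_moves(
  targets=[-3,0,0,0,0,0,1,-3,0,0,0,0,0,1,-3,0,0,0,0,0,1,-3,0,0,0,0,0,1],
)

```text
t: 14.35
ee_pos: [0.6331, -0.065, 0.0529]
tcp_rot: [[-0.029, 1.0, 0.011], [1.0, 0.029, 0.009], [0.009, 0.012, -1.0]]
force: [-1.3, 18.0, 5.5]
width: 0.006
```

```bash
python3 - <<'E'
from h import *
s=sense();print(s["t"],s["ee_pos"],s["force"])
E
```

```text
14.35 [ 0.63314201 -0.06496447  0.05287082] [-1.26948692 18.00746185  5.53132492]
```

Force rises to 18 N: the stop. One more small pull to confirm.

Call:
apply_moves(
  targets=[-2,0,0,0,0,0,1,-2,0,0,0,0,0,1],
)

```text
t: 14.55
ee_pos: [0.6331, -0.0647, 0.0529]
tcp_rot: [[-0.029, 1.0, 0.011], [0.999, 0.029, 0.017], [0.017, 0.011, -1.0]]
force: [-2.0, 8.7, 3.9]
width: 0.003
```

```bash
python3 - <<'E'
from h import *
s=sense();print(s["t"],s["ee_pos"],s["force"])
E
```

```text
14.55 [ 0.63313744 -0.06473037  0.0529444 ] [-2.01938873  8.73437151  3.94857384]
```

It holds at −0.065, so the tray is on its stop. Ease off inward, then up and away toward the robot's right.

Call:
apply_moves(
  targets=[4,0,0,0,0,0,1,5,0,0,0,0,0,1,4,0,0,0,0,0,1,0,0,-10,0,0,0,1,0,0,-20,0,0,0,1,0,0,-30,0,0,0,1,0,0,-40,0,0,0,1,0,0,-40,0,0,0,1,0,0,-40,0,0,0,1,0,0,-30,0,0,0,1],
)

```text
t: 15.55
ee_pos: [0.628, -0.0566, 0.2689]
tcp_rot: [[-0.029, 1.0, 0.005], [1.0, 0.029, 0.012], [0.012, 0.005, -1.0]]
force: [0.3, -0.2, -0.3]
width: 0.005
```

Call:
apply_moves(
  targets=[-20,-20,-10,0,0,0,1,-40,-30,0,0,0,0,1,-40,-30,0,0,0,0,1,-40,-30,0,0,0,0,1,-40,-30,0,0,0,0,1,-20,-20,0,0,0,0,1,0,0,0,0,0,0,1,0,0,0,0,0,0,1],
)

```text
t: 16.35
ee_pos: [0.4738, -0.2693, 0.2918]
tcp_rot: [[-0.03, 0.999, 0.027], [1.0, 0.03, -0.004], [-0.005, 0.027, -1.0]]
force: [0.8, 0.1, 0.0]
width: 0.004
```

```bash
python3 - <<'E'
from h import *
s=sense();print(s["t"],s["ee_pos"],s["force"])
tip(["handle_bar","tray_lip","tray_floor","foot","hat_block","glue_jar","hinge_a","dish","screwdriver"],["scene","top"])
for c in ["scene","top"]:
    f=grab_frame(c);cv2.imwrite(f"pics/{c}9.png",f["frame"])
E
```

```text
16.35 [ 0.47382087 -0.26933235  0.29180163] [0.84924851 0.14583772 0.04976336]
scene handle_bar [(0.73, [0.5245, 0.2478, 0.3077])]
scene tray_lip [(0.55, [0.6324, -0.0746, 0.0644])]
scene tray_floor [(0.63, [0.6303, -0.0322, 0.0308])]
scene foot [(0.72, [0.6306, 0.0831, 0.0331])]
scene hat_block [(0.84, [0.4907, 0.2544, 0.0032])]
scene glue_jar [(0.7, [0.4929, -0.1709, 0.0045])]
scene hinge_a [(0.9, [0.4994, -0.0003, 0.0016]), (0.63, [0.7362, 0.071, 0.0015])]
scene dish [(0.57, [0.4876, 0.1167, -0.0026])]
scene screwdriver [(0.7, [0.6714, -0.1632, 0.0024])]
top handle_bar [(0.69, [0.5258, 0.2441, 0.3054])]
top tray_lip [(0.72, [0.6289, -0.0768, 0.0649])]
top tray_floor [(0.83, [0.6295, -0.0301, 0.0371])]
top foot [(0.98, [0.6284, 0.0822, 0.0318])]
top hat_block [(0.76, [0.4888, 0.253, -0.0007])]
top glue_jar [(0.79, [0.493, -0.1806, 0.0012]), (0.59, [0.5044, 0.0016, -0.0021])]
top hinge_a [(0.76, [0.5033, 0.0046, 0.0005]), (0.64, [0.7315, 0.0727, -0.0016])]
top dish [(0.88, [0.4871, 0.1142, -0.0019])]
top screwdriver [(0.78, [0.6675, -0.1632, 0.002])]
```

View pics/scene9.png

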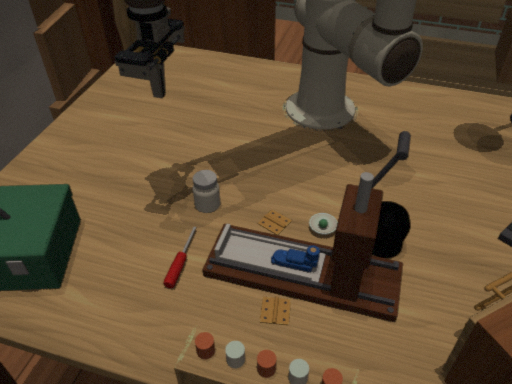

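View pics/top9.png

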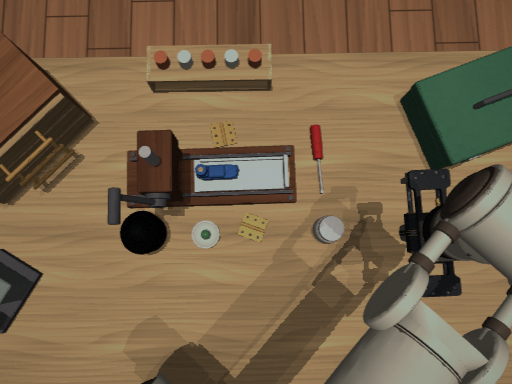

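Final pictures: handle back (scene (402,145)), tray out with the foot standing at (297,258), bystanders unmoved, arm clear of everything.

```bash
python3 -c "
from rig import *
print(job_done())"
```

```text
the job is handed in; nothing more can be done
None
```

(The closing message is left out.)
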